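# Feel out the banding wheels and load the free-running one

## Task

Two of the three banding wheels have bad bearings: try each by pushing its red knob round from the side with a finger (do not pinch it) for about a quarter turn, or until it has clearly pushed back with about 6 N; then ease off, never forcing it (14 N does damage), and leave the free-running one where it was pushed to. Then stand the pierced lantern gently upright in the centre of the wheel that runs freely and let go, leaving the other things on the bench undisturbed.

Things in the scene. Friction and masses are not known exactly. Their poses are not given: they have to be found in the camera images.
- hub_a (a point): Centre of the upper face of one of three look-alike banding wheels (aluminium disc 130 mm across, 12 mm thick, on a grey foot fixed to the bench; upper face about 45 mm above the bench), on its upright turning axis, z up. The letters are on no wheel; the three stand in any order, left to right.
- knob_a (a point): Middle of the red turning knob of hub_a's wheel: an upright pin 16 mm across and 28 mm tall on the upper face, 52 mm from the wheel's axis; the point is on the pin's axis, 14 mm above the upper face. It goes round with the wheel, either way, from any starting direction.
- wheel_a: Head of hub_a. Pushed at the knob, one wheel runs freely (under 0.5 N) and stays where left. Two bind, either way: they start at 3 N and, per mm of knob travel, one gains 0.3 N, the other 0.5 N; let go, they spring back to within 11 mm of the start. Over 14 N between finger and wheel harms any bearing. Origin on the axis, 12 mm below the upper face.
- hub_b (a point): Centre of the upper face of one of three look-alike banding wheels (aluminium disc 130 mm across, 12 mm thick, on a grey foot fixed to the bench; upper face about 45 mm above the bench), on its upright turning axis, z up. The letters are on no wheel; the three stand in any order, left to right.
- knob_b (a point): Middle of the red turning knob of hub_b's wheel: an upright pin 16 mm across and 28 mm tall on the upper face, 52 mm from the wheel's axis; the point is on the pin's axis, 14 mm above the upper face. It goes round with the wheel, either way, from any starting direction.
- wheel_b: Head of hub_b. Pushed at the knob, one wheel runs freely (under 0.5 N) and stays where left. Two bind, either way: they start at 3 N and, per mm of knob travel, one gains 0.3 N, the other 0.5 N; let go, they spring back to within 11 mm of the start. Over 14 N between finger and wheel harms any bearing. Origin on the axis, 12 mm below the upper face.
- hub_c (a point): Centre of the upper face of one of three look-alike banding wheels (aluminium disc 130 mm across, 12 mm thick, on a grey foot fixed to the bench; upper face about 45 mm above the bench), on its upright turning axis, z up. The letters are on no wheel; the three stand in any order, left to right.
- knob_c (a point): Middle of the red turning knob of hub_c's wheel: an upright pin 16 mm across and 28 mm tall on the upper face, 52 mm from the wheel's axis; the point is on the pin's axis, 14 mm above the upper face. It goes round with the wheel, either way, from any starting direction.
- wheel_c: Head of hub_c. Pushed at the knob, one wheel runs freely (under 0.5 N) and stays where left. Two bind, either way: they start at 3 N and, per mm of knob travel, one gains 0.3 N, the other 0.5 N; let go, they spring back to within 11 mm of the start. Over 14 N between finger and wheel harms any bearing. Origin on the axis, 12 mm below the upper face.
- lantern: White porcelain lantern: a plain upright cylinder 56 mm across and 110 mm tall, pierced with rows of small holes, 0.25 kg, standing on the bench to the left or right in front of the wheels. Origin at the centre of its underside, z axis up along it. Smooth and rigid; grip it across its diameter near the top.
- vase: Bystander: white porcelain vase 86 mm across at its flared mouth, 105 mm tall, on the other side from the lantern. Origin at the centre of its underside.
- cup: Bystander: white cup 64 mm across, 50 mm tall. Origin at the centre of its underside.
- tealight: Bystander: aluminium tea-light holder 40 mm across, 17 mm tall. Origin at the centre of its underside.
- globe: Bystander: pierced white porcelain globe 110 mm across, beyond the wheels. Origin at its underside.
- glaze_jar: Bystander: jar with a blue cap, 60 mm across, 75 mm tall, beyond the wheels. Origin at the centre of its underside.
- bowl: Bystander: white bowl 100 mm across, 45 mm tall, at the left. Origin at the centre of its underside.
- brush: Bystander: wooden-handled brush 160 mm long, lying flat beyond the wheels.
Mind the look-alikes: they are no part of the job. Leave any orange look-alike of the part that bears hub_b alone. What is shaped like the lantern but pink is not meant.

How it is judged:
By the outcome, as a careful person would: the job done as asked, in the order asked, and still so for the second after the job is handed in, with the robot touching nothing.
It also fails if it takes over 64 s, if anything falls off the work surface, if the arm or the gripper's body presses on something with over 40 N, if the wrist force passes 120 N, or if a joint passes its speed limit or range.

## Robot

A 6-joint arm with a two-finger parallel gripper is mounted at the origin on the work surface. World frame = base frame: x ahead of the robot, y to its left, z up, the work surface at z = 0. Lengths are in mm, angles in rad, forces in N, time in s.
With the tool pointing down it reaches from about 375 to 925 mm from the base axis. Payload 5.7 kg.
Tool frame: the origin (TCP) lies at the very end of the fingers, on their centre line; the grasp point (between the pads) lies 19 mm behind it; x points along the fingers, y is the direction in which the jaws open and shut, and the axes are right-handed (so a half turn about x gives the same grasp; the last joint's range is limited). The gripper opens to 85 mm and grips with 20 to 120 N. Pads are 22 mm wide; open, the fingers measure 114 mm over their backs; the gripper's body (76 mm by 85 mm) begins 54 mm behind the grasp point. The pads swing forward as they close: fully open they stand 13 mm farther back than shut.
Start: joints at [1.21, 0.359, 1.51, -0, 1.272, -0.115], TCP at [145.994, 581.936, 231.267] pointing down, gripper open.
Joint ranges: [-2.97, 2.97], [-1.01, 2.36], [0.21, 2.38], [-0.96, 4.11], [0.2, 2.71], [-2.98, 2.98]. Speed limits (rad/s): [2.39, 2.39, 3.14, 3.14, 3.14, 3.14].

## Interface

Orientations are given as [roll, pitch, yaw] about the fixed x, y, z axes, in that order (R = Rz(yaw) Ry(pitch) Rx(roll)).
In Python, from workcell import sensors, cams, workorder gives the robot as it stands. The module is installed in compiled form; this text tells all that it offers.
- The arm moves only by the tool move_arm, never from a script. Its argument "moves" is text: rows parted by semicolons, each of 5 numbers parted by spaces: the shift along the tool's x, y, z in cm, then the turn about the tool's x in degrees, then the opening, from 0 (shut) to 1 (fully open). In form: dx dy dz twist gripper; .... A call has 1 to 10 rows; each row shifts and turns the commanded pose from where the row before left it, along the tool's axes as they then stand; what a row does not reach is not made up. A row lasts 1/8 s, in which the tool goes at most 62.5 mm and 10.7 degrees, less where a joint would pass 70% of its speed; a pose out of reach is approached as far as the arm can. A call with a gripper value outside its range is refused whole. The fingers move at their own pace and stop on an object; "force" is the grip in N (left out, the last holds). Time passes only in rows, so rows that do not move let the fingers close. It gives the time, the measured TCP pose, the force and the opening at its end, in the units of the state.
- sensors.sense(): the state, without advancing time (a new reading comes with each control period).
- cams.camera(name): name is "side" or "top"; returns the picture (400x640x3 uint8, red, green, blue); there is no depth.
- cams.camera_info(name): a dict with "mtx" (3x3 intrinsics, pixels), "origin" and "orientation" of the camera in the world. Camera axes: x right, y down, z forward; pixel columns grow to the right and rows downward; lengths in mm; the calibration is good to about 2 mm. A picture is of the moment at which its call begins. camera_info takes no time and is no camera call.
- workorder.close_job(): hands the job in, once; it reports no verdict.
The state is a dict: "clock": time; "joint_pos": joint angles; "qd": joint speeds; "joint_torque": joint torques, N m; "tool_pos": TCP position; "tool_rot": TCP orientation; "ft_force": force on the tool from outside, world axes, zero at the start; "ft_torque": the same for the moment, N m; "finger_gap": finger opening in mm.
Only numpy, scipy, OpenCV 4.12 (cv2) and the standard library are available. Lean on these libraries where they do the work, as an engineer would, in place of code of your own. Each camera call takes 0.05 s, during which the arm holds its last target. There are 200 camera calls.

## Working session

There is one attempt and no reset: what is moved stays moved. The work goes in short steps, Python scripts to look and compute and a tool call to move; the robot and the scene stay as the last step left them, time stands still between calls to the robot, and variables do not carry over. Pictures are saved under pics/ and viewed, on a budget of 10 in all, crops included, one or two more only if the job needs it, and the job is handed in when it is done.

Besides the shell and the picture viewer there is one more tool, called after "Call:" in YAML: its name, and indented under it one key for each argument. move_arm: Moves the arm, as the interface text tells. Its arguments: {"type":"object","properties":{"moves":{"type":"string"},"force":{"type":"number"}},"required":["moves"]}

```bash
mkdir -p pics; python3 - <<'E'
from workcell import sensors, cams
import cv2
print(sensors.sense())
for n in("top","side"):
    im=cams.camera(n); cv2.imwrite(f"pics/{n}0.png",im[:,:,::-1]); print(n,cams.camera_info(n))
E
```

```text
{'clock': 0.0, 'joint_pos': array([ 1.20992402e+00,  3.59484467e-01,  1.51147236e+00, -2.69678144e-05,
        1.27252275e+00, -1.15119703e-01]), 'qd': array([-0.0004774 , -0.00053555,  0.00116946,  0.00039305, -0.00017546,
        0.00019874]), 'joint_torque': array([-2.76561943e-03, -5.27617049e+01, -2.78614962e+01, -4.25831104e-04,
        1.34070776e-02, -1.79666500e-05]), 'tool_pos': array([145.74710628, 581.29520062, 230.4506436 ]), 'tool_rot': array([-1.6722639 ,  1.56890923, -1.91800855]), 'ft_force': array([-0.57947767, -0.14167469, -0.68146436]), 'ft_torque': array([0.00244642, 0.01092669, 0.04646453]), 'finger_gap': 85.45144911242055}
top {'mtx': array([[449.74790664,   0.        , 323.35249403],
       [  0.        , 449.74790664, 201.00919885],
       [  0.        ,   0.        ,   1.        ]]), 'origin': array([ 260.56897109,    8.32424786, 1203.39882342]), 'orientation': array([-2.91338689, -0.00497504, -1.54313169])}
side {'mtx': array([[491.23086568,   0.        , 317.63385721],
       [  0.        , 491.23086568, 197.68165113],
       [  0.        ,   0.        ,   1.        ]]), 'origin': array([ 110.25364059, -900.91881631,  792.2011606 ]), 'orientation': array([-2.17797081,  0.02300319, -0.4467247 ])}
```

View pics/top0.png

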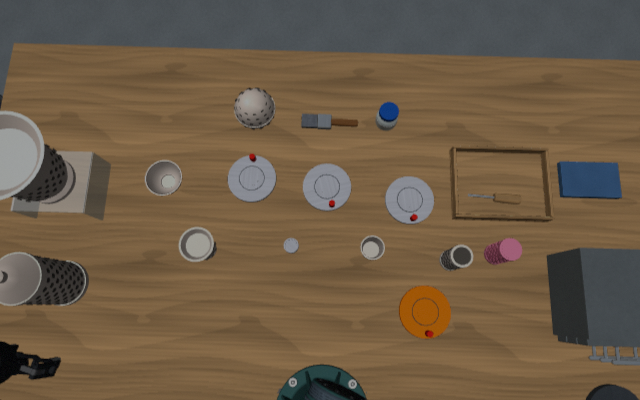

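View pics/side0.png

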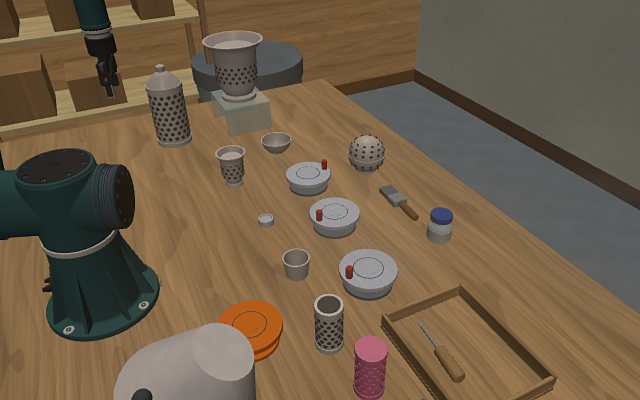

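The top view shows three grey wheels at (252,179), (327,187) and (410,200), each with a red knob. An orange wheel at (425,312) is a look-alike.

Things that could be taken for the lantern:
- a white pierced cylinder at top (458,257), side (329,323)
- a pink cylinder at top (503,251), side (370,368), not meant
- the vase at top (197,244), side (231,165)
- the cup at top (372,247)
- the big pierced vessels at the left edge of the top view

By the description I choose the white cylinder at (458,257). Next I measure it and check it in a crop.

```bash
cat > h.py <<'E'
import numpy as np, cv2
from workcell import sensors, cams
from scipy.spatial.transform import Rotation as R
I={n:cams.camera_info(n) for n in("top","side")}
def ray(n,u,v):
    i=I[n]; d=R.from_euler('xyz',i['orientation']).apply(np.linalg.inv(i['mtx'])@[u,v,1]); return i['origin'],d
def plane(n,u,v,z):
    o,d=ray(n,u,v); return (o+d*(z-o[2])/d[2])
def proj(n,p):
    i=I[n]; q=i['mtx']@R.from_euler('xyz',i['orientation']).inv().apply(np.asarray(p,float)-i['origin']); return q[:2]/q[2]
def rectify(n,z,x0,x1,y0,y1,im,s=2):
    "metric map of plane z: rows = x descending, cols = y descending, s px/mm"
    c=[(x1,y1),(x1,y0),(x0,y0),(x0,y1)]
    src=np.float32([proj(n,(x,y,z)) for x,y in c]); w,h=(y1-y0)*s,(x1-x0)*s
    M=cv2.getPerspectiveTransform(src,np.float32([[0,0],[w,0],[w,h],[0,h]])); return cv2.warpPerspective(im,M,(int(w),int(h)))
def red(im):
    h=cv2.cvtColor(im,cv2.COLOR_RGB2HSV); return (((h[...,0]<5)|(h[...,0]>174))&(h[...,1]>180)&(h[...,2]>90)).astype(np.uint8)
E
python3 - <<'E'
from h import *
t=cv2.imread("pics/top0.png")[:,:,::-1].copy(); s=cv2.imread("pics/side0.png")[:,:,::-1].copy()
h=cv2.cvtColor(t,cv2.COLOR_RGB2HSV); grey=((h[...,1]<45)&(h[...,2]>110)).astype(np.uint8)
for n,im in(("top",t),("side",s)):
    k,l,st,c=cv2.connectedComponentsWithStats(red(im))
    for i in range(1,k):
        if st[i,4]>8: print(n,"red",c[i].round(1),st[i],plane(n,*c[i],59 if n=="side" else 70).round(1))
cs,_=cv2.findContours(grey,cv2.RETR_EXTERNAL,cv2.CHAIN_APPROX_NONE)
for c in cs:
    if cv2.contourArea(c)>80:
        e=cv2.fitEllipse(cv2.convexHull(c)); print("grey",np.round(e[0],1),np.round(e[1],1),"z45",plane("top",*e[0],45).round(1),"z110",plane("top",*e[0],110).round(1))
a=cv2.resize(t[225:275,425:530],None,fx=5,fy=5,interpolation=2); b=cv2.resize(s[285:400,290:395],None,fx=3,fy=3,interpolation=2)
o=np.zeros((600,525,3),np.uint8); o[:250]=a; o[250:595,:315]=b; cv2.imwrite("pics/crop1.png",o[:,:,::-1])
E
```

```text
top red [251.8 156. ] [250 154   5   5  23] [640.6 202.6  70. ]
top red [331.2 203. ] [329 201   5   5  21] [519.3 -10.4  70. ]
top red [414. 217.] [412 215   5   5  21] [ 488.4 -223.9   70. ]
top red [429.3 333.4] [427 331   6   6  27] [ 201.9 -255.8   70. ]
side red [323.8 160.9] [322 160   5   3  12] [648.8 220.4  59. ]
side red [323.9 166.4] [323 164   3   5   9] [635.2 192.3  59. ]
side red [318.9 211.1] [317 210   5   3  14] [528.3   3.7  59. ]
side red [349.1 267.7] [346 266   7   4  21] [ 496.9 -212.8   59. ]
grey [ 14.5 278.4] [48.9 57.3] z45 [305.8 786.7  45. ] z110 [303.3 743.  110. ]
grey [461.4 255.6] [21.7 23.3] z45 [ 395.7 -349.3   45. ] z110 [ 388.1 -329.2  110. ]
grey [290.5 244.9] [14.5 15. ] z45 [410.9  91.6  45. ] z110 [402.5  86.9 110. ]
grey [372.1 247.4] [23.7 24.4] z45 [ 410.4 -119.2   45. ] z110 [ 402.  -112.1  110. ]
grey [195.8 244. ] [33.7 35.6] z45 [406.1 336.2  45. ] z110 [398.  317.8 110. ]
grey [409.2 199.5] [46.7 49.2] z45 [ 540.4 -217.2   45. ] z110 [ 524.7 -204.5  110. ]
grey [326.5 186.4] [46.5 48.3] z45 [569.8   2.6  45. ] z110 [552.4   3.  110. ]
grey [162.9 177.4] [34.6 37.3] z45 [582.2 440.3  45. ] z110 [564.1 416.  110. ]
grey [251.3 177.9] [45.9 48.5] z45 [587.5 204.2  45. ] z110 [569.1 193.2 110. ]
grey [ 57.4 182.8] [67.2 90. ] z45 [559.  718.8  45. ] z110 [542.2 679.  110. ]
grey [ -2.7 155.5] [83.5 98.5] z45 [630.4 892.8  45. ] z110 [609.6 843.1 110. ]
grey [250.2 103.8] [28.1 34.3] z45 [801.3 221.2  45. ] z110 [771.  209.2 110. ]
```

View pics/crop1.png

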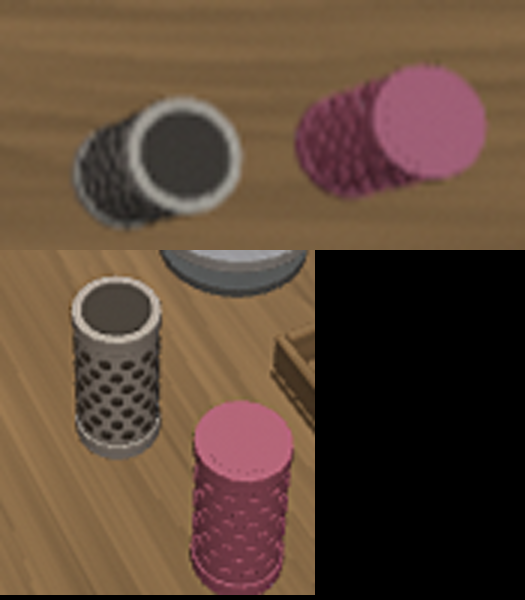

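The crop confirms it: the lantern is the white, open, pierced cylinder with its rim centred at top (461,256) and side (329,305). The pink one beside it has a closed top. Next I work out the tool axes and the hub and knob geometry.

```bash
cat >> h.py <<'E'
hub=dict(L=(587.5,204.2),M=(569.8,2.6),R=(540.4,-217.2)); 
def state():
    s=sensors.sense(); M=R.from_euler('xyz',s['tool_rot']).as_matrix()
    print("t",s['clock'].__round__(2),"pos",s['tool_pos'].round(1),"ty",M[:,1].round(3),"yaw_y",np.degrees(np.arctan2(M[1,1],M[0,1])).round(1),"q",s['joint_pos'].round(2),"F",s['ft_force'].round(2),"gap",round(s['finger_gap'],1))
    return s,M
def goto(p,yaw=None):
    s,M=state(); d=M.T@(np.asarray(p,float)-s['tool_pos'])/10
    tw=0 if yaw is None else -((yaw-np.degrees(np.arctan2(M[1,1],M[0,1]))+180)%360-180)
    print("shift cm",d.round(2),"twist deg",np.round(tw,1)); return d,tw
E
python3 - <<'E'
from h import *
# lantern two-view check of rim centre
A=[];b=[]
for n,u,v in(("top",461.4,255.6),("side",328.7,304.7)):
    o,d=ray(n,u,v); d/=np.linalg.norm(d); P=np.eye(3)-np.outer(d,d); A.append(P); b.append(P@o)
print("rim",np.linalg.lstsq(np.vstack(A),np.hstack(b),rcond=None)[0].round(1))
for k,p in dict(L=(640.6,202.6),M=(519.3,-10.4),R=(488.4,-223.9)).items():
    v=np.subtract(p,hub[k]); print(k,np.hypot(*v).round(1),np.degrees(np.arctan2(v[1],v[0])).round(1))
print(sensors.sense()['tool_rot'], state()[1].round(3))
goto((640,233,130),-90)
E
```

```text
rim [ 388.6 -329.9  108.6]
L 53.1 -1.7
M 52.1 -165.6
R 52.4 -172.7
t 0.1 pos [145.8 581.4 230.5] ty [ 0.243  0.97  -0.002] yaw_y 75.9 q [ 1.21  0.36  1.51  0.    1.27 -0.12] F [-0.02  0.39  0.15] gap 85.8
[-1.69073398  1.56912997 -1.93653654] [[-0.001  0.243  0.97 ]
 [-0.002  0.97  -0.243]
 [-1.    -0.002 -0.   ]]
t 0.1 pos [145.8 581.4 230.5] ty [ 0.243  0.97  -0.002] yaw_y 75.9 q [ 1.21  0.36  1.51  0.    1.27 -0.12] F [-0.02  0.39  0.15] gap 85.8
shift cm [ 10.08 -21.75  56.42] twist deg 165.9
```

Call:
move_arm:
  moves: "1 -2.2 5.6 0 0;1 -2.2 5.6 0 0;1 -2.2 5.6 0 0;1 -2.2 5.6 0 0;1 -2.2 5.6 0 0;1 -2.2 5.6 0 0;1 -2.2 5.6 0 0;1 -2.2 5.6 0 0;1 -2.2 5.6 0 0;1 -2 5.6 0 0"

```text
clock: 1.35
tool_pos: [637.2, 232.7, 130.5]
tool_rot: [-2.751, 1.57, -2.998]
ft_force: [-0.0, -0.1, 0.4]
finger_gap: 0.1
```

Call:
move_arm:
  moves: "0 0 0 -7 0;0 0 0 -7 0;0 0 0 0 0"

```text
clock: 1.72
tool_pos: [635.8, 233.9, 130.6]
tool_rot: [-2.841, 1.569, -2.844]
ft_force: [-0.7, 0.7, 0.2]
finger_gap: 0.3
```

```bash
python3 - <<'E'
from h import *
goto((640,235,54),88.3)
im=cams.camera("top"); s=cams.camera("side")
o=np.vstack([cv2.resize(im[120:220,200:360],None,fx=3,fy=3,interpolation=2),cv2.resize(s[120:220,240:400],None,fx=3,fy=3,interpolation=2)]); cv2.imwrite("pics/c2.png",o[:,:,::-1])
E
```

```text
t 1.73 pos [635.8 233.9 130.6] ty [ 0.003  1.    -0.   ] yaw_y 89.8 q [ 0.25  0.56  1.43 -0.    1.15 -1.32] F [-0.7   0.67  0.16] gap 0.3
shift cm [7.66 0.12 0.43] twist deg 1.5
```

View pics/c2.png

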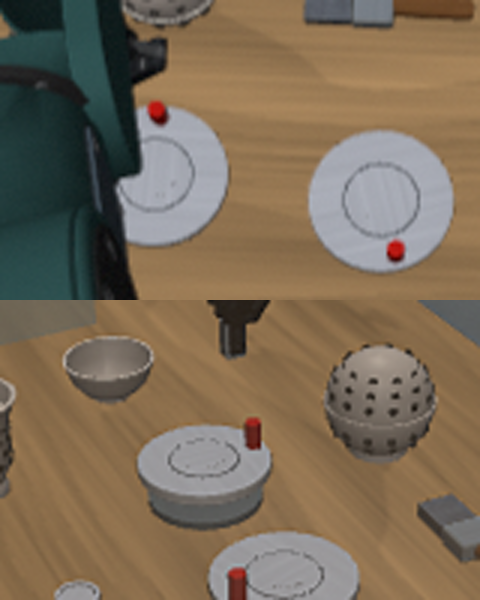

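The top and side crops show the shut fingers left of the left knob (red at crop (157,111) and (253,433)) and well above it. I go down beside the knob and then approach slowly.

Call:
move_arm:
  moves: "2.5 0.1 0.1 0 0;2.5 0.1 0.1 0 0;2.6 0.1 0.2 0 0;0 0 0 0 0"

```text
clock: 2.33
tool_pos: [638.1, 237.0, 53.2]
tool_rot: [-2.854, 1.566, -2.856]
ft_force: [0.1, 0.9, -0.6]
finger_gap: -0.1
```

Call:
move_arm:
  moves: "0 -0.4 0 0 0;0 -0.3 0 0 0;0 -0.2 0 0 0;0 -0.2 0 0 0;0 0 0 0 0"

```text
clock: 2.95
tool_pos: [640.2, 226.0, 55.5]
tool_rot: [-0.16, 1.571, -0.161]
ft_force: [-0.4, -0.8, 0.2]
finger_gap: -0.1
```

Call:
move_arm:
  moves: "0 -0.2 0 0 0;0 -0.2 0 0 0;0 0 0 0 0"

```text
clock: 3.32
tool_pos: [640.3, 222.6, 55.4]
tool_rot: [0.98, 1.57, 0.979]
ft_force: [0.6, 2.9, 0.1]
finger_gap: 0.1
```

Call:
move_arm:
  moves: "0 -0.2 0 0 0;0 -0.2 0 0 0;0 0 0 0 0"

```text
clock: 3.7
tool_pos: [640.4, 218.3, 55.4]
tool_rot: [0.352, 1.57, 0.35]
ft_force: [2.4, 5.0, -0.3]
finger_gap: -0.1
```

Call:
move_arm:
  moves: "0 -0.2 0 0 0;0 -0.2 0 0 0;0 0 0 0 0"

```text
clock: 4.08
tool_pos: [640.3, 214.5, 55.4]
tool_rot: [0.723, 1.57, 0.721]
ft_force: [1.8, 4.7, -0.5]
finger_gap: 0.1
```

Call:
move_arm:
  moves: "0 -0.2 0 0 0;0 -0.2 0 0 0;0 0 0 0 0"

```text
clock: 4.45
tool_pos: [640.0, 210.8, 55.4]
tool_rot: [1.684, 1.57, 1.682]
ft_force: [0.5, 5.5, -0.2]
finger_gap: -0.2
```

Call:
move_arm:
  moves: "0 -0.2 0 0 0;0 -0.1 0 0 0;0 0 0 0 0"

```text
clock: 4.82
tool_pos: [639.6, 208.2, 55.3]
tool_rot: [2.033, 1.569, 2.032]
ft_force: [-0.9, 8.3, 1.1]
finger_gap: 0.2
```

Call:
move_arm:
  moves: "0 0 0 0 0"

```text
clock: 4.95
tool_pos: [639.6, 208.3, 55.4]
tool_rot: [2.027, 1.569, 2.025]
ft_force: [-0.2, 7.0, 0.6]
finger_gap: 0.2
```

The left wheel binds: it pushed back with about 7 to 8 N after some 15 mm. I ease off, retreat and lift.

Call:
move_arm:
  moves: "0 0.3 0 0 0;0 0.4 0 0 0;0 0.4 0 0 0;0 0.4 0 0 0;0 0.5 0 0 0;0 0.6 0 0 0;0 0.6 0 0 0;-3 0 0 0 0;-4 0 0 0 0;0 0 0 0 0"

```text
clock: 6.2
tool_pos: [642.9, 240.3, 129.2]
tool_rot: [0.251, 1.564, 0.249]
ft_force: [-0.1, -0.1, -0.6]
finger_gap: 0.0
```

```bash
python3 - <<'E'
from h import *
goto((527,-42,126),104.4)
E
```

```text
t 6.2 pos [642.9 240.3 129.2] ty [0.001 1.    0.002] yaw_y 89.9 q [ 0.26  0.57  1.42 -0.    1.14 -1.31] F [-0.15 -0.14 -0.56] gap 0.0
shift cm [  0.19 -28.25 -11.56] twist deg -14.5
```

Call:
move_arm:
  moves: "0 -4.7 -1.9 0 0;0 -4.7 -1.9 0 0;0 -4.7 -1.9 0 0;0 -4.7 -1.9 0 0;0 -4.7 -2 0 0;0 -4.7 -2 0 0;0 0 0 -7.5 0;0 0 0 -7 0;0 0 0 0 0"

```text
clock: 7.32
tool_pos: [523.2, -42.6, 124.8]
tool_rot: [2.779, 1.57, 3.029]
ft_force: [0.1, -0.2, -0.8]
finger_gap: 0.1
```

```bash
python3 - <<'E'
from h import *
goto((527,-42,54),104.4)
v=np.subtract((519.3,-10.4),hub['M'])
t=R.from_euler('z',-90,degrees=True).apply([*v,0])[:2]/np.hypot(*v)
print("t",t)
# circular rows: finger centre = knob-21t, hub in tool frame
yt=t; zt=np.array([ yt[1],-yt[0]])  # z = x cross y with x=(0,0,-1)
f=np.subtract((519.3,-10.4),21*t); c=np.subtract(hub['M'],f); c=np.array([c@yt,c@zt]); print("hub in tool yz",c)
for a in(3,6,9):
    A=np.radians(a); Rm=np.array([[np.cos(A),-np.sin(A)],[np.sin(A),np.cos(A)]]); print(a,(c-Rm@c)/10)
E
```

```text
t 7.33 pos [523.2 -42.6 124.8] ty [-0.248  0.969  0.   ] yaw_y 104.3 q [-0.21  0.38  1.79 -0.    0.97 -2.03] F [ 0.15 -0.21 -0.8 ] gap 0.1
shift cm [ 7.08 -0.04  0.39] twist deg -0.1
t [-0.24929799  0.96842682]
hub in tool yz [21.         52.14642845]
3 [ 0.2757913  -0.10275902]
6 [ 0.55658262 -0.19094341]
9 [ 0.84160435 -0.26431147]
```

Call:
move_arm:
  moves: "2.4 0 0.2 0 0;2.4 0 0.2 0 0;2.2 0 0 0 0;0 0.4 0 0 0;0 0.3 0 0 0;0 0.2 0 0 0;0 0 0 0 0"

```text
clock: 8.2
tool_pos: [525.8, -32.8, 56.1]
tool_rot: [-0.527, 1.569, -0.276]
ft_force: [-1.0, 0.7, 0.3]
finger_gap: -0.0
```

Call:
move_arm:
  moves: "0 0.2 0 0 0;0 0.2 0 0 0;0 0 0 0 0"

```text
clock: 8.57
tool_pos: [524.7, -29.5, 55.7]
tool_rot: [-1.022, 1.57, -0.771]
ft_force: [-0.6, -3.9, 3.8]
finger_gap: 0.2
```

Call:
move_arm:
  moves: "0 0.2 0 0 0;0 0.2 0 0 0;0 0 0 0 0"

```text
clock: 8.95
tool_pos: [523.6, -25.7, 55.6]
tool_rot: [-1.344, 1.57, -1.092]
ft_force: [-0.8, -6.4, 4.5]
finger_gap: 0.1
```

Call:
move_arm:
  moves: "0 0.2 0 0 0;0 0.2 0 0 0;0 0 0 0 0"

```text
clock: 9.32
tool_pos: [522.7, -22.2, 55.6]
tool_rot: [-1.47, 1.569, -1.218]
ft_force: [-0.8, -6.8, 4.1]
finger_gap: -0.1
```

Call:
move_arm:
  moves: "0 0.1 0 0 0;0 0 0 0 0"

```text
clock: 9.57
tool_pos: [522.5, -21.4, 55.6]
tool_rot: [-1.444, 1.569, -1.192]
ft_force: [0.1, -8.9, 3.5]
finger_gap: -0.0
```

Call:
move_arm:
  moves: "0 -0.3 0 0 0;0 -0.3 0 0 0;0 -0.3 0 0 0;0 -0.3 0 0 0;0 -0.4 0 0 0;0 -0.6 0 0 0;0 -0.4 0 0 0;-3 0 0 0 0;-4 0 0 0 0;0 0 0 0 0"

```text
clock: 10.82
tool_pos: [531.1, -46.2, 128.2]
tool_rot: [-0.476, 1.565, -0.225]
ft_force: [0.6, -0.3, -1.1]
finger_gap: 0.3
```

```bash
python3 - <<'E'
from h import *
k=(488.4,-223.9); v=np.subtract(k,hub['R']); t=R.from_euler('z',-90,degrees=True).apply([*v,0])[:2]/np.hypot(*v); print(t)
f=np.subtract(k,34*t); print(f)
goto((*f,127),np.degrees(np.arctan2(t[1],t[0])))
im=cams.camera("top")
m=red(im); K,l,st,c=cv2.connectedComponentsWithStats(m)
print([(c[i].round(1),st[i,4]) for i in range(1,K) if st[i,4]>8])
E
```

```text
[-0.12778978  0.99180128]
[ 492.74485252 -257.6212434 ]
t 10.82 pos [531.1 -46.2 128.2] ty [-0.249  0.969 -0.003] yaw_y 104.4 q [-0.22  0.38  1.78 -0.    0.98 -2.04] F [ 0.59 -0.3  -1.08] gap 0.3
shift cm [  0.12 -19.52  -8.98] twist deg 7.1
[(array([255.3, 157. ]), np.int32(22)), (array([413.6, 217.1]), np.int32(24)), (array([428.8, 333.3]), np.int32(34))]
```

The middle wheel binds too, at 7 to 9 N after about 9 mm. Now I try the right one.

Call:
move_arm:
  moves: "0 -4.9 -2.2 0 0;0 -4.9 -2.2 0 0;0 -4.9 -2.3 0 0;0 -4.9 -2.3 0 0;0 0 0 7 0;2.4 0 0 0 0;2.4 0 0 0 0;2.5 0 0 0 0;0 0 0 0 0"

```text
clock: 12.0
tool_pos: [487.8, -256.2, 49.6]
tool_rot: [2.42, 1.564, 2.55]
ft_force: [0.5, 0.2, 0.7]
finger_gap: 0.3
```

```bash
python3 - <<'E'
from h import *
goto((491,-244.5,54),97.3)
E
```

```text
t 12.0 pos [ 487.8 -256.2   49.6] ty [-0.129  0.992  0.004] yaw_y 97.4 q [-0.61  0.52  1.79 -0.    0.84 -2.31] F [0.48 0.2  0.69] gap 0.3
shift cm [-0.44  1.12  0.47] twist deg 0.1
```

Call:
move_arm:
  moves: "-0.6 0 0.3 0 0;0 0.4 0.1 0 0;0 0.4 0 0 0;0 0.2 0 0 0;0 0.2 0 0 0;0 0.2 0 0 0;0 0 0 0 0"

```text
clock: 12.88
tool_pos: [492.2, -243.2, 58.3]
tool_rot: [2.782, 1.571, 2.912]
ft_force: [0.5, 0.8, 0.7]
finger_gap: 0.2
```

Call:
move_arm:
  moves: "0 0.2 0 0 0;0 0.2 0 0 0;0 0 0 0 0"

```text
clock: 13.25
tool_pos: [491.8, -239.1, 58.3]
tool_rot: [2.598, 1.571, 2.727]
ft_force: [1.1, -0.9, -0.3]
finger_gap: -0.3
```

Call:
move_arm:
  moves: "0 0.2 0 0 0;0 0.2 0 0 0;0 0 0 0 0"

```text
clock: 13.62
tool_pos: [491.3, -235.2, 58.3]
tool_rot: [2.761, 1.571, 2.891]
ft_force: [-0.4, -0.7, 0.0]
finger_gap: 0.6
```

```bash
python3 - <<'E'
from h import *
state()
im=cams.camera("top");s=cams.camera("side")
o=np.vstack([cv2.resize(im[150:250,340:500],None,fx=3,fy=3,interpolation=2),cv2.resize(s[210:310,280:440],None,fx=3,fy=3,interpolation=2)]); cv2.imwrite("pics/c3.png",o[:,:,::-1])
E
```

```text
t 13.62 pos [ 491.3 -235.2   58.3] ty [-0.129  0.992  0.   ] yaw_y 97.4 q [-0.57  0.5   1.8  -0.    0.84 -2.27] F [-0.39 -0.74  0.03] gap 0.6
```

View pics/c3.png

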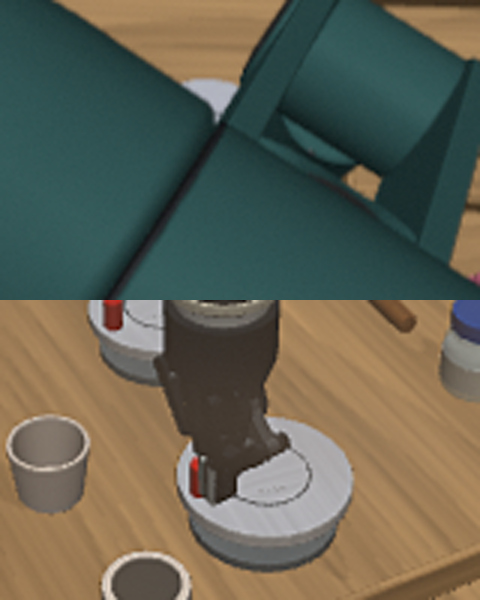

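The side crop shows the finger right behind the red knob (crop (197,478)). The push back is under 1 N, so this wheel seems free. I carry it round along the arc.

Call:
move_arm:
  moves: "0 0.42 -0.15 4.5 0;0 0.42 -0.15 4.5 0;0 0.42 -0.15 4.5 0;0 0.42 -0.15 4.5 0;0 0.42 -0.15 4.5 0"

```text
clock: 14.35
tool_pos: [484.5, -214.3, 58.4]
tool_rot: [-0.73, 1.571, -0.996]
ft_force: [0.0, -1.0, 0.2]
finger_gap: 0.3
```

Call:
move_arm:
  moves: "0 0.42 -0.15 4.5 0;0 0.42 -0.15 4.5 0;0 0.42 -0.15 4.5 0;0 0.42 -0.15 4.5 0;0 0.42 -0.15 4.5 0;0 0 0 0 0"

```text
clock: 15.1
tool_pos: [486.2, -192.1, 58.3]
tool_rot: [-2.11, 1.571, -2.765]
ft_force: [0.1, -0.5, -0.6]
finger_gap: -0.1
```

```bash
python3 - <<'E'
from h import *
s,M=state(); c=np.array([*hub['R'],45])-s['tool_pos']; print("hub in tool",(M.T@c).round(1))
im=cams.camera("side"); m=red(im); K,l,st,c=cv2.connectedComponentsWithStats(m)
for i in range(1,K):
    if st[i,4]>8:
        p=plane("side",*c[i],59)[:2]; v=p-hub['R']; print(c[i].round(1),p.round(1),np.hypot(*v).round(1),np.degrees(np.arctan2(v[1],v[0])).round(1))
E
```

```text
t 15.1 pos [ 486.2 -192.1   58.3] ty [ 0.609  0.793 -0.   ] yaw_y 52.5 q [-0.51  0.47  1.85 -0.    0.82 -1.42] F [ 0.05 -0.47 -0.65] gap -0.1
hub in tool [13.3 13.1 58.3]
[317.1 210.1] [526.3   9.6] 227.2 93.6
```

Call:
move_arm:
  moves: "0 0.45 -0.02 4.5 0;0 0.45 -0.02 4.5 0;0 0.45 -0.02 4.5 0;0 0.45 -0.02 4.5 0"

```text
clock: 15.65
tool_pos: [498.1, -179.0, 58.3]
tool_rot: [-1.9, 1.57, -2.871]
ft_force: [-0.1, -0.2, 0.5]
finger_gap: -0.1
```

Call:
move_arm:
  moves: "0 0.45 -0.04 4.5 0;0 0.45 -0.04 4.5 0;0 0.45 -0.04 4.5 0;0 0.45 -0.04 4.5 0;0 0 0 0 0"

```text
clock: 16.27
tool_pos: [513.5, -169.3, 58.3]
tool_rot: [0.433, 1.57, -0.85]
ft_force: [-0.1, 0.2, 0.3]
finger_gap: 0.1
```

```bash
python3 - <<'E'
from h import *
s,M=state(); c=np.array([*hub['R'],45])-s['tool_pos']; print("hub in tool",(M.T@c).round(1))
for n in("side","top"):
    im=cams.camera(n); m=red(im); K,l,st,c=cv2.connectedComponentsWithStats(m)
    for i in range(1,K):
      if st[i,4]>5:
        p=plane(n,*c[i],62 if n=="side" else 70)[:2]; v=p-hub['R']; print(n,c[i].round(1),st[i,4],p.round(1),np.hypot(*v).round(1),np.degrees(np.arctan2(v[1],v[0])).round(1))
E
```

```text
t 16.27 pos [ 513.5 -169.3   58.3] ty [0.959 0.285 0.   ] yaw_y 16.5 q [-0.45  0.49  1.81 -0.    0.84 -0.73] F [-0.11  0.23  0.33] gap 0.1
hub in tool [13.3 12.1 53.6]
side [325.  165.3] 33 [638.8 192.1] 421.0 76.5
side [317.1 210.1] 14 [524.6   5.8] 223.6 94.0
side [317.5 218.7] 6 [510.  -26.8] 192.8 99.1
```

Call:
move_arm:
  moves: "0 -0.4 0 0 0;0 -0.5 0 0 0;0 -0.7 0 0 0;-4 0 0 0 0;-5 0 0 0 1;0 0 0 0 1"

```text
clock: 17.12
tool_pos: [500.3, -175.2, 152.0]
tool_rot: [0.797, 1.563, -0.487]
ft_force: [0.7, -0.1, 0.9]
finger_gap: 35.7
```

```bash
python3 - <<'E'
from h import *
print("pink",plane("top",511,249,110))
goto((388.6,-329.9,145))
im=cams.camera("side"); m=red(im); K,l,st,c=cv2.connectedComponentsWithStats(m)
for i in range(1,K):
      if st[i,4]>5: 
        p=plane("side",*c[i],59)[:2]; v=p-hub['R']; print(c[i].round(1),st[i,4],p.round(1),np.hypot(*v).round(1),np.degrees(np.arctan2(v[1],v[0])).round(1))
E
```

```text
pink [ 407.56868871 -451.20186247  110.        ]
t 17.12 pos [ 500.3 -175.2  152. ] ty [0.959 0.283 0.006] yaw_y 16.4 q [-0.47  0.34  1.76 -0.    1.03 -0.75] F [ 0.73 -0.1   0.87] gap 35.7
shift cm [  0.68 -15.09  11.68] twist deg 0
[317.1 210.1] 14 [526.3   9.6] 227.2 93.6
[317.3 218.4] 7 [511.6 -22.1] 197.3 98.4
```

Call:
move_arm:
  moves: "0 -3.8 2.9 0 1;0 -3.8 2.9 0 1;0 -3.8 2.9 0 1;0 -3.7 3 0 1;0 0 0 0 1;0 0 0 0 1"

```text
clock: 17.92
tool_pos: [385.4, -327.5, 147.2]
tool_rot: [-2.843, 1.568, 2.155]
ft_force: [0.9, 1.8, -0.4]
finger_gap: 85.3
```

```bash
python3 - <<'E'
from h import *
goto((388.6,-329.9,74))
im=cams.camera("top"); s=cams.camera("side")
m=red(s); K,l,st,c=cv2.connectedComponentsWithStats(m)
print([c[i].round(1) for i in range(1,K) if st[i,4]>5])
o=np.vstack([cv2.resize(im[150:290,340:540],None,fx=2.5,fy=2.5,interpolation=2)[:250],cv2.resize(s[220:360,260:460],None,fx=2.5,fy=2.5,interpolation=2)]); cv2.imwrite("pics/c4.png",o[:,:,::-1])
E
```

```text
t 17.93 pos [ 385.4 -327.5  147.2] ty [ 0.96   0.282 -0.001] yaw_y 16.4 q [-0.84  0.32  1.81  0.    1.01 -1.13] F [ 0.88  1.78 -0.39] gap 85.3
shift cm [7.32 0.24 0.34] twist deg 0
[]
```

View pics/c4.png

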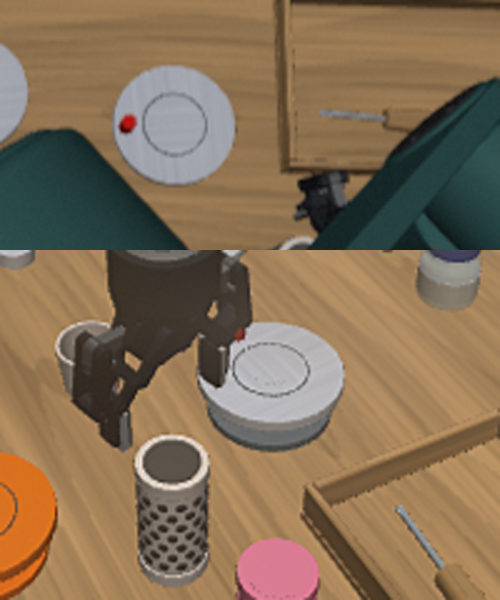

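The free wheel's knob is now at top (391,199), on the left side of the disc, so it made a quarter turn. The open jaws straddle the lantern rim (side crop (172,463)). I go down and grip.

Call:
move_arm:
  moves: "1.8 0.1 0.1 0 1;1.8 0.1 0.1 0 1;1.8 0 0.1 0 1;1.9 0 0 0 1;0 0 0 0 1"

```text
clock: 18.65
tool_pos: [388.6, -328.8, 74.1]
tool_rot: [-2.704, 1.567, 2.296]
ft_force: [0.2, 0.1, -0.1]
finger_gap: 85.0
```

Call:
move_arm:
  moves: "0 0 0 0 0.8;0 0 0 0 0.7;0 0 0 0 0.6;0 0 0 0 0.5;0 0 0 0 0.4;0 0 0 0 0.4;0 0 0 0 0.4"
  force: 30

```text
clock: 19.52
tool_pos: [389.4, -331.3, 76.3]
tool_rot: [0.575, 1.569, -0.709]
ft_force: [-0.2, 0.8, 5.9]
finger_gap: 55.4
```

```bash
python3 - <<'E'
from h import *
state()
t=cams.camera("top"); cv2.imwrite("pics/top_b.png",t[:,:,::-1])
K,l,st,c=cv2.connectedComponentsWithStats(red(t))
for i in range(1,K):
    if st[i,4]>8: print(c[i].round(1),plane("top",*c[i],70).round(1))
h=cv2.cvtColor(t,cv2.COLOR_RGB2HSV); grey=((h[...,1]<45)&(h[...,2]>110)).astype(np.uint8)|red(t)
cs,_=cv2.findContours(grey,cv2.RETR_EXTERNAL,cv2.CHAIN_APPROX_NONE)
for q in cs:
    x,y,w,hh=cv2.boundingRect(q)
    if cv2.contourArea(q)>900 and 360<x+w/2<460: e=cv2.fitEllipse(cv2.convexHull(q)); print("disc",np.round(e,1) if 0 else e,plane("top",*e[0],45).round(1),"edges",plane("top",x,199,45).round(1),plane("top",x+w,199,45).round(1))
E
```

```text
t 19.52 pos [ 389.4 -331.3   76.3] ty [0.959 0.282 0.001] yaw_y 16.4 q [-0.84  0.43  1.86  0.    0.84 -1.13] F [-0.16  0.84  5.86] gap 55.4
[255.3 157. ] [638.3 193.3  70. ]
[329.  203.3] [518.2  -4.9  70. ]
```

Call:
move_arm:
  moves: "-0.5 0 0 0 0.4;-1.5 0 0 0 0.4;-2.5 0 0 0 0.4;-2.5 0 0 0 0.4;-2 0 0 0 0.4;-0.5 0 0 0 0.4;0 0 0 0 0.4"

```text
clock: 20.45
tool_pos: [388.9, -330.9, 170.6]
tool_rot: [0.291, 1.57, -0.993]
ft_force: [0.0, 0.6, -3.1]
finger_gap: 55.1
```

```bash
python3 - <<'E'
from h import *
t=cams.camera("top"); s=cams.camera("side"); cv2.imwrite("pics/top_c.png",t[:,:,::-1])
# independent hub estimate: disc rim in metric map of plane z=45, side + top
for n,im in(("top",t),("side",s)):
    r=rectify(n,45,440,640,-320,-120,im); h=cv2.cvtColor(r,cv2.COLOR_RGB2HSV)
    g=cv2.medianBlur(((h[...,1]<45)&(h[...,2]>120)).astype(np.uint8)*255,9)
    cs,_=cv2.findContours(g,cv2.RETR_EXTERNAL,cv2.CHAIN_APPROX_NONE); c=max(cs,key=cv2.contourArea)
    e=cv2.fitEllipse(cv2.convexHull(c)); print(n,"hub",640-e[0][1]/2,-120-e[0][0]/2,"axes mm",np.array(e[1])/2)
    gg=cv2.GaussianBlur(cv2.cvtColor(r,cv2.COLOR_RGB2GRAY),(5,5),0)
    print(cv2.HoughCircles(gg,cv2.HOUGH_GRADIENT,1,100,param1=80,param2=20,minRadius=122,maxRadius=136))
    cv2.imwrite(f"pics/r_{n}.png",r[:,:,::-1])
goto((540.4,-217.2,175))
a=cv2.imread("pics/r_top.png"); b=cv2.imread("pics/r_side.png"); cv2.imwrite("pics/r.png",np.hstack([a,b]))
E
```

```text
top hub 540.8719635009766 -217.0131607055664 axes mm [129.60272217 130.05380249]
None
side hub 540.7509536743164 -222.09664154052734 axes mm [123.2273941 138.1517334]
None
t 20.55 pos [ 388.4 -330.4  169.7] ty [ 0.959  0.283 -0.001] yaw_y 16.4 q [-0.84  0.3   1.78 -0.    1.07 -1.13] F [-0.26 -0.4  -2.18] gap 54.9
shift cm [-0.54 17.77 -6.56] twist deg 0
```

View pics/r.png

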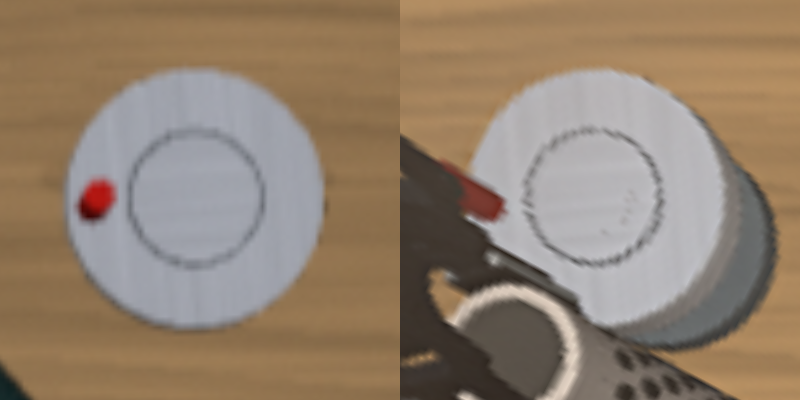

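Both rectified views agree: the hub is at about (541,-217), with the knob on the left of the disc at (540,-168), well clear of the centre. I carry the lantern over.

Call:
move_arm:
  moves: "0 1.5 -0.5 0 0.4;0 3 -1.1 0 0.4;0 4 -1.5 0 0.4;0 4 -1.5 0 0.4;0 3.2 -1.2 0 0.4;0 1.6 -0.6 0 0.4;0 0.5 -0.2 0 0.4;0 0 0 0 0.4;0 0 0 0 0.4"

```text
clock: 21.68
tool_pos: [540.1, -217.8, 170.2]
tool_rot: [-1.683, 1.57, -2.969]
ft_force: [-0.1, 0.5, -2.4]
finger_gap: 55.3
```

```bash
python3 - <<'E'
from h import *
goto((541,-217.5,124))
s=cams.camera("side"); cv2.imwrite("pics/s5.png",cv2.resize(s[180:330,290:450],None,fx=4,fy=4,interpolation=2)[:,:,::-1])
for z,p in(("base z46",(541,-217,46)),("rim z156",(541,-217,156))): print(z,proj("side",p).round(1))
E
```

```text
t 21.68 pos [ 540.1 -217.8  170.2] ty [ 0.959  0.282 -0.001] yaw_y 16.4 q [-0.5   0.4   1.62 -0.    1.13 -0.79] F [-0.12  0.5  -2.41] gap 55.3
shift cm [ 4.62  0.1  -0.01] twist deg 0
base z46 [367.6 266.9]
rim z156 [369.4 227.8]
```

Call:
move_arm:
  moves: "1 0.1 0 0 0.4;1.3 0 0 0 0.4;1.2 0 0 0 0.4;0.7 0 0 0 0.4;0.3 0 0 0 0.4;0 0 0 0 0.4;0 0 0 0 0.4"

```text
clock: 22.6
tool_pos: [542.3, -217.1, 125.7]
tool_rot: [0.654, 1.57, -0.63]
ft_force: [-0.4, -0.3, -1.7]
finger_gap: 55.4
```

```bash
python3 - <<'E'
from h import *
state()
s=cams.camera("side"); cv2.imwrite("pics/s6.png",cv2.resize(s[190:310,300:440],None,fx=5,fy=5,interpolation=2)[:,:,::-1])
E
```

```text
t 22.6 pos [ 542.3 -217.1  125.7] ty [0.959 0.283 0.001] yaw_y 16.4 q [-0.5   0.45  1.66 -0.    1.03 -0.79] F [-0.39 -0.34 -1.72] gap 55.4
```

View pics/s6.png

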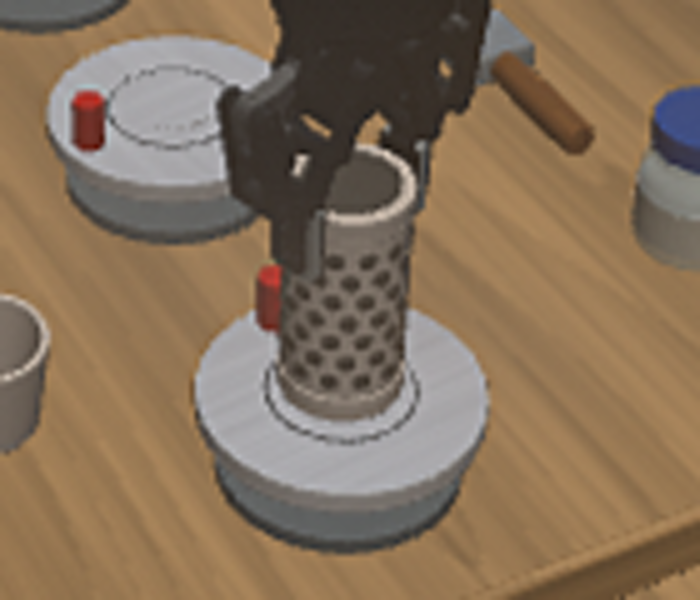

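The lantern hangs upright just over the ring. Its base centre is at crop (342,395) and the ring centre is near (342,390). I set it down slowly.

Call:
move_arm:
  moves: "0.15 0 0 0 0.4;0.1 0 0 0 0.4;0 0 0 0 0.4;0 0 0 0 0.4"

```text
clock: 23.15
tool_pos: [542.0, -217.0, 122.8]
tool_rot: [-0.659, 1.571, -1.943]
ft_force: [0.1, -0.5, -2.4]
finger_gap: 55.2
```

Call:
move_arm:
  moves: "0.1 0 0 0 0.4;0 0 0 0 0.4;0 0 0 0 0.4"

```text
clock: 23.52
tool_pos: [542.0, -217.0, 121.8]
tool_rot: [-0.888, 1.571, -2.172]
ft_force: [-0.1, 0.4, -2.7]
finger_gap: 55.1
```

Call:
move_arm:
  moves: "0.05 0 0 0 0.4;0 0 0 0 0.4;0 0 0 0 0.4"

```text
clock: 23.9
tool_pos: [542.0, -217.0, 121.4]
tool_rot: [0.316, 1.571, -0.968]
ft_force: [0.9, -0.3, -1.3]
finger_gap: 54.8
```

Call:
move_arm:
  moves: "0.05 0 0 0 0.4;0 0 0 0 0.4;0 0 0 0 0.4"

```text
clock: 24.28
tool_pos: [542.0, -217.1, 121.3]
tool_rot: [0.334, 1.57, -0.95]
ft_force: [-1.9, 0.6, 5.4]
finger_gap: 55.1
```

Call:
move_arm:
  moves: "0.05 0 0 0 0.4;0 0 0 0 0.4;0 0 0 0 0.4"

```text
clock: 24.65
tool_pos: [542.1, -217.1, 121.3]
tool_rot: [0.4, 1.57, -0.884]
ft_force: [-3.3, 0.8, 9.4]
finger_gap: 55.5
```

Call:
move_arm:
  moves: "-0.05 0 0 0 0.4;0 0 0 0 0.4;0 0 0 0 0.4"
  force: 20

```text
clock: 25.02
tool_pos: [542.1, -217.1, 121.3]
tool_rot: [0.339, 1.57, -0.945]
ft_force: [-2.2, 0.9, 7.7]
finger_gap: 55.4
```

Call:
move_arm:
  moves: "0 0 0 0 0.66;0 0 0 0 0.7;0 0 0 0 0.75;0 0 0 0 0.8;0 0 0 0 0.9;0 0 0 0 1;0 0 0 0 1;0 0 0 0 1"

```text
clock: 26.02
tool_pos: [542.0, -217.0, 120.8]
tool_rot: [-0.679, 1.571, -1.963]
ft_force: [0.5, -0.1, 0.5]
finger_gap: 85.7
```

```bash
python3 - <<'E'
from h import *
goto((541,-217,250))
s=cams.camera("side"); cv2.imwrite("pics/s7.png",cv2.resize(s[190:310,300:440],None,fx=5,fy=5,interpolation=2)[:,:,::-1])
E
```

```text
t 26.02 pos [ 542.  -217.   120.8] ty [ 0.959  0.283 -0.   ] yaw_y 16.4 q [-0.5   0.45  1.67 -0.    1.02 -0.79] F [ 0.49 -0.11  0.54] gap 85.7
shift cm [-12.92  -0.09  -0.02] twist deg 0
```

View pics/s7.png

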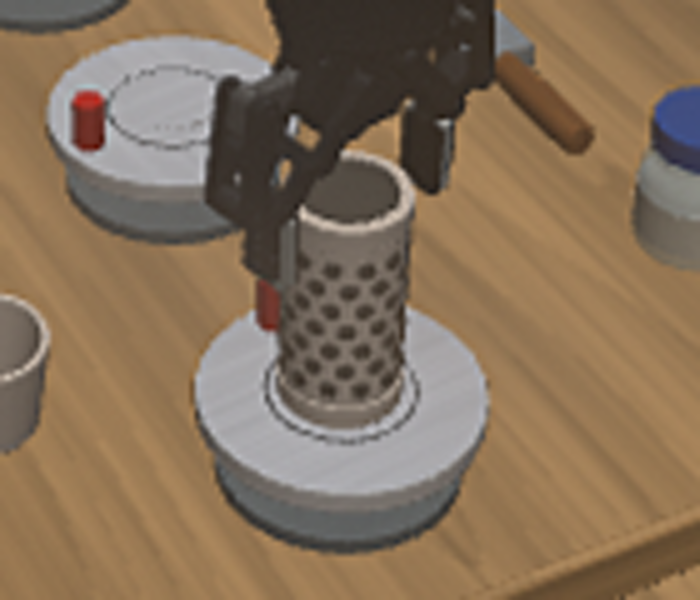

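The jaws are open and clear on both sides, and the lantern stands upright inside the ring. I retreat straight up and aside.

Call:
move_arm:
  moves: "-0.5 0 0 0 1;-1.5 0 0 0 1;-3 0 0 0 1;-4 0 0 0 1;-4 0 0 0 1;0 -4 2 0 1;0 -5 2 0 1;0 -5 2 0 1;0 -5 2 0 1;0 0 0 0 1"

```text
clock: 27.32
tool_pos: [380.0, -349.5, 252.1]
tool_rot: [-0.256, 1.569, -1.545]
ft_force: [0.1, 0.6, -0.1]
finger_gap: 85.8
```

```bash
python3 - <<'E'
from h import *
state()
t=cams.camera("top"); s=cams.camera("side")
t0=cv2.imread("pics/top0.png")[:,:,::-1]
for n,im in(("top",t),):
    K,l,st,c=cv2.connectedComponentsWithStats(red(im))
    for i in range(1,K):
        if st[i,4]>8: print("red",c[i].round(1),plane(n,*c[i],70).round(1))
h=cv2.cvtColor(t,cv2.COLOR_RGB2HSV); 
# rim at z155 metric map
r=rectify("top",155,480,600,-280,-160,t,4); cv2.imwrite("pics/r8.png",r[:,:,::-1])
sc=cv2.resize(s[190:310,300:440],(560,480),interpolation=2); o=np.zeros((480,1040,3),np.uint8); o[:,:480]=r; o[:,480:]=sc; cv2.imwrite("pics/f8.png",cv2.resize(o,(800,369))[:,:,::-1])
# bystander shift
d=np.abs(t.astype(int)-t0).max(2)>60
K,l,st,c=cv2.connectedComponentsWithStats(cv2.medianBlur(d.astype(np.uint8),3))
for i in range(1,K):
    if st[i,4]>12: print("diff",c[i].round(0),st[i])
E
```

```text
t 27.32 pos [ 380.  -349.5  252.1] ty [ 0.96   0.278 -0.   ] yaw_y 16.2 q [-0.88  0.22  1.66 -0.    1.26 -1.16] F [ 0.06  0.58 -0.13] gap 85.8
red [255.2 156.9] [638.5 193.5  70. ]
red [391.  198.8] [ 534.9 -165.    70. ]
red [329.  203.2] [518.5  -4.8  70. ]
diff [254. 158.] [249 154  11   8  57]
diff [572. 177.] [562 168  24  19 137]
diff [417. 189.] [409 181  18  16 230]
diff [416. 318.] [  201   184   439   216 42816]
diff [408. 201.] [400 189  21  20 199]
diff [566. 191.] [563 188   7   7  22]
diff [391. 199.] [388 196   6   7  33]
diff [333. 203.] [331 200   4   7  20]
diff [328. 204.] [327 202   3   6  13]
diff [507. 213.] [506 211   4   5  14]
diff [494. 215.] [487 213  14   5  58]
diff [414. 217.] [410 214   8   7  43]
diff [457. 258.] [441 245  32  25 493]
diff [530. 277.] [529 275   4   5  13]
diff [ 24. 363.] [   0  341   61   43 1468]
diff [292. 382.] [289 378   8   9  60]
diff [352. 384.] [348 379   9  10  62]
diff [341. 390.] [320 380  43  20 253]
```

View pics/f8.png

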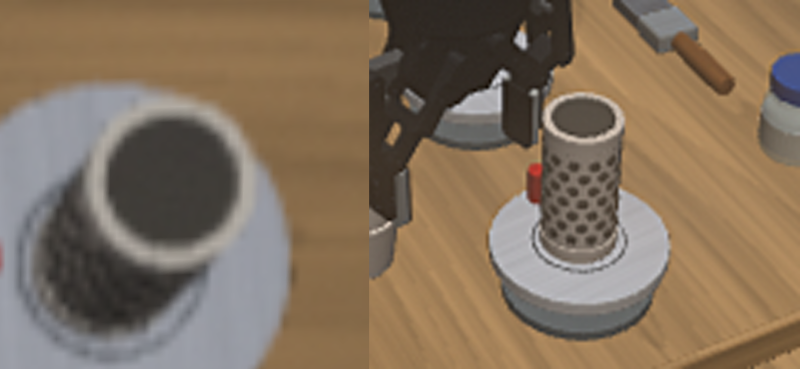

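```bash
python3 - <<'E'
from h import *
for n in("side","top"):
    a=cv2.imread(f"pics/{n}0.png")[:,:,::-1].copy(); b=cams.camera(n); 
    for nm,lo,hi in(("pink",(160,60,60),(174,180,255)),("blue",(105,120,40),(125,255,255)),("orange",(8,220,120),(16,255,255))):
        o=[]
        for im in(a,b):
            m=cv2.inRange(cv2.cvtColor(im,cv2.COLOR_RGB2HSV),lo,hi); K,l,st,c=cv2.connectedComponentsWithStats(m)
            o.append([(c[i].round(1).tolist(),int(st[i,4])) for i in range(1,K) if st[i,4]>60])
        print(n,nm,o)
E
```

```text
side pink [[([369.9, 367.1], 1764)], [([370.0, 367.2], 1761)]]
side blue [[([441.4, 213.6], 185)], [([441.4, 213.7], 183)]]
side orange [[([260.3, 317.7], 743), ([254.3, 323.5], 170), ([265.3, 351.8], 107)], [([266.1, 311.3], 167), ([265.4, 351.6], 106)]]
top pink [[([503.1, 251.1], 701)], []]
top blue [[([388.5, 111.3], 295), ([588.7, 179.7], 2070)], [([388.5, 111.3], 294), ([567.3, 167.3], 240), ([610.2, 173.8], 370)]]
top orange [[([424.3, 311.2], 1912)], [([420.3, 307.0], 1430)]]
```

```bash
python3 - <<'E'
from workcell import workorder, sensors
print(workorder.close_job(), sensors.sense()['clock'])
E
```

```text
the job is handed in; nothing more can be done
the job is handed in; nothing more can be done
```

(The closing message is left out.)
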